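# Fit the long-footed heel-rest bracket into its slotted jack base

## Task

On the shoe-repair bench, fit the L-shaped bracket with the long foot into the slotted jack base: tip it so that the toe of its foot goes down through the slot first, then bring it upright inside, so that it stands on the base's floor with its foot under the wide side of the cover, and let go. Leave the similar bracket with the short foot standing where it is.

Things in the scene. Friction and masses are not known exactly. Their poses are not given: they have to be found in the camera images.
- long_center (a point): Long-footed bracket, aluminium, rigid L standing on its foot, 0.3 kg. Point: stem centre, 75 mm above the underside; z runs up the stem. Stem 14 mm thick (x), 40 wide (y), 150 tall; grip its flat faces near the top, about 130 mm up. Foot 10 thick, 40 wide, runs to -x at the stem's bottom, toe 83 mm from the point (90 mm from the stem's back). Toe starts roughly towards the robot.
- short_center (a point): The other bracket, to be left standing: same stem (14 x 40 x 150 mm), axes and material, but a foot only 44 mm long from the stem's back face (toe 37 mm from the point, in -x).
- slot (a point): Centre of the slot in the cover of the jack base, on the cover's upper face, 82 mm above the bench; z up. Slot 52 mm along x, 72 along y; cover 6 mm thick; cavity floor 76 mm below this point. Cavity runs 112 mm to -x (wide side of the cover, towards the robot and its left), 34 to +x, 56 to either side in y. The bracket stands in it with its toe towards -x, stem up through the slot.
- jack: The jack base, green box fixed to the bench; origin on the bench under the slot's centre, axes as the slot's. Outside -118 to +40 mm in x, 62 either side in y, 82 high; low flange (20 high) out to +75 in x. The bracket's foot is too long to enter level: tipped toe-down 35 to 45 degrees (stem leaning to -x) it slides in along its own length, then is righted while lowered the rest of the way.
Mind the look-alikes: they are no part of the job. What is shaped like the part that bears long_center but black or purple is not meant.

How it is judged (in metres and radians):
At the end, for the whole second after the job is handed in: The long-footed bracket stands upright (within 10 degrees), its stem's centre within the slot's outline and within about 9 mm of its standing height, so its foot is on the base's floor under the cover, turned no more than 34 degrees from the base's x; released (angle between long_center's own z axis and vertical below 0.17 rad and z of long_center in the frame of slot between -0.01 and 0.008 m and x of long_center in the frame of slot between -0.026 and 0.026 m and y of long_center in the frame of slot between -0.036 and 0.036 m and angle between the x axis of long_center and the x axis of slot, either way round below 0.6 rad); the robot touches nothing.
It fails at once if the short-footed bracket is shifted by more than 30 mm or knocked over (distance of short_center from where it was at the start of the episode above 0.03 m or angle between short_center's own z axis and vertical above 0.5 rad).
It also fails if it takes over 51 s, if anything falls off the work surface, if the arm or the gripper's body presses on something with over 40 N, if the wrist force passes 120 N, or if a joint passes its speed limit or range.

## Robot

A 7-joint arm with a two-finger parallel gripper is mounted at the origin on the work surface. World frame = base frame: x ahead of the robot, y to its left, z up, the work surface at z = 0. Lengths are in m, angles in degrees, forces in N, time in s.
With the tool pointing down it reaches from about 0.425 to 0.95 m from the base axis. Payload 16.7 kg.
Tool frame: the origin (TCP) lies on the centre line of the jaws, within the pads' length; the fingertips stand env.tips_ahead ahead of it and the grasp point (between the pads) is the TCP (env.tips_ahead is the distance from the TCP to the fingertips, in m); z points along the fingers, y is the line along which they close (so a half turn about z gives the same grasp; the last joint's range is limited). The gripper opens to 94 mm and grips with 3 to 60 N. Pads are 16 mm wide; open, the fingers measure 119 mm over their backs; the gripper's body (75 mm by 177 mm) begins 78 mm behind the grasp point.
Start: joints at [55.548, 24.414, 4.234, 92.017, -1.954, 63.644, -3.845], TCP at [0.295, -0.607, 0.224] pointing down, gripper open.
Joint ranges: [-163.25, 163.25], [-28.42, 122.38], [-70.27, 78.77], [12.13, 141.07], [-58.53, 238.53], [9.26, 117.41], [-156.51, 156.51]. Speed limits (degrees/s): [108.29, 108.29, 136.94, 136.94, 172.46, 172.46, 172.46].

## Interface

Orientations are given as a 3x3 rotation matrix whose columns are the frame's x, y, z axes.
In Python, from station import env gives the robot as it stands.
- The arm moves only by the tool apply_moves, never from a script. Its argument "commands" is one flat list of numbers, 7 for each row, row after row: the turn, a rotation vector about the tool's x, y, z in rad, then the shift along the tool's x, y, z in mm, then the gripper command: -1 is shut, 1 is fully open, values between are in proportion. A call has 1 to 12 rows; each row shifts and turns the commanded pose from where the row before left it, along the tool's axes as they then stand; what a row does not reach is not made up. A row lasts 1/12 s, in which the tool goes at most 41.7 mm and 7.16 degrees, less where a joint would pass 70% of its speed; a pose out of reach is approached as far as the arm can. A call with a gripper value outside its range is refused whole. The fingers move at their own pace and stop on an object; "squeeze" is the grip in N (left out, the last holds). Time passes only in rows, so rows that do not move let the fingers close. It gives the time, the measured TCP pose, the force, the opening and the grip force at its end, in the units of the state.
- env.get_state(): the state, without advancing time (a new reading comes with each control period).
- env.grab_frame(name): name is "scene" or "side" or "wrist"; returns a dict with "color" (480x640x3 uint8, red, green, blue), "range_z" (480x640 float32, m along the optical axis (not along the pixel's ray), 0 where there is no reading), "fx", "fy", "cx", "cy" (pixels), "world_to_cam" (4x4, takes a point from world to camera coordinates). Camera axes: x right, y down, z forward; pixel columns grow to the right and rows downward; lengths in m; the calibration is good to about 2 mm. The wrist camera is an equidistant fisheye: a pixel r from the principal point sees the ray r / f radians off the axis. A picture is of the moment at which its call begins.
- env.sign_off(): hands the job in; it is judged then, once.
The state is a dict: "clock": time; "joints": joint angles; "joint_velocities": joint speeds; "tau": joint torques, N m; "ee_pos": TCP position; "tcp_rot": TCP orientation; "contact_force": force on the tool from outside, world axes, zero at the start; "ft_torque": the same for the moment, N m; "opening": opening from 0.0 (shut) to 1.0 (fully open); "finger_force": force on a finger pad.
Only numpy, scipy, OpenCV 4.12 (cv2) and the standard library are available. Lean on these libraries where they do the work, as an engineer would, in place of code of your own. Each camera call takes 0.05 s, during which the arm holds its last target. There are 200 camera calls.

## Working session

There is one attempt and no reset: what is moved stays moved. The work goes in short steps, Python scripts to look and compute and a tool call to move; the robot and the scene stay as the last step left them, time stands still between calls to the robot, and variables do not carry over. Pictures are saved under pics/ and viewed, at most 10 in all, crops included, and the job is handed in when it is done.

Besides the shell and the picture viewer there is one more tool, called after ">>>" by a JSON object that holds its "fn" and its "kwargs". apply_moves: Moves the arm, as the interface text tells. Its arguments: {"type":"object","properties":{"commands":{"type":"array"},"squeeze":{"type":"number"}},"required":["commands"]}

```bash
mkdir -p pics; ls; cat > h.py <<'E'
from station import env
import numpy as np, cv2
def grab(n):
    f=env.grab_frame(n); np.savez('pics/%s.npz'%n,**f); return f
def world(f,u,v,d=None):
    d=f['range_z'][int(v),int(u)] if d is None else d
    p=np.array([(u-f['cx'])/f['fx']*d,(v-f['cy'])/f['fy']*d,d,1])
    return (np.linalg.inv(f['world_to_cam'])@p)[:3]
E
python3 - <<'E'
from h import *
for n in('scene','side'):
    f=grab(n); cv2.imwrite(f'pics/{n}1.png',f['color'][:,:,::-1])
s=env.get_state(); print(s['clock'],s['ee_pos'],s['tcp_rot'],env.tips_ahead)
E
```

```text
pics
0.1 [ 0.29448259 -0.60694442  0.22387188] [[ 8.99666254e-01  4.36577913e-01 -5.96933705e-04]
 [ 4.36578307e-01 -8.99665732e-01  9.75669875e-04]
 [-1.11084881e-04 -1.13838557e-03 -9.99999346e-01]] 0.019
```

View pics/scene1.png

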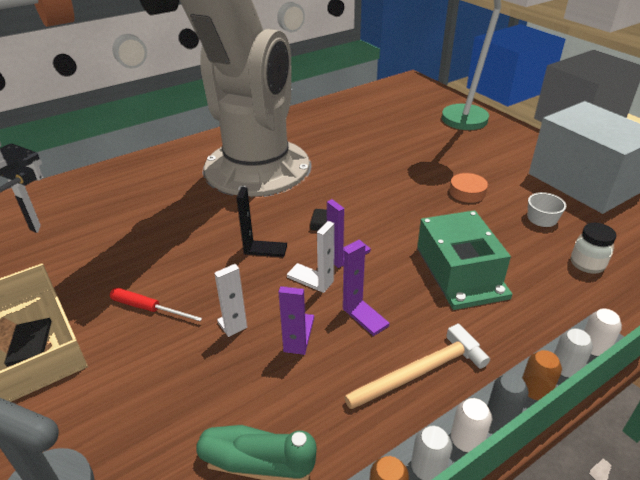

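View pics/side1.png

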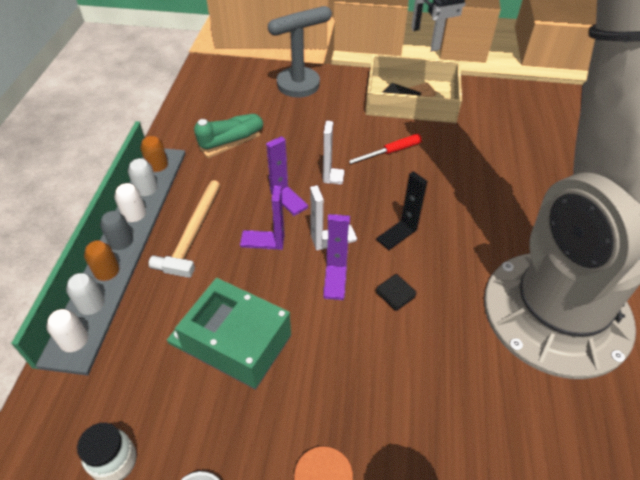

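Candidates: the aluminium brackets are at scene (326,257) and (231,300). Their matches in the side view are (317,218) and (328,152). The black one at (250,220) and the three purple ones don't count. The bracket at (326,257) has the long foot, running towards the robot, so it fits. I'll confirm it in a crop and measure.

```bash
cat > m.py <<'E'
from h import *
S=dict(np.load('pics/scene.npz'));D=dict(np.load('pics/side.npz'))
a=cv2.resize(S['color'][180:370,190:400],None,fx=2.8,fy=2.8,interpolation=2)[:,:400*1]
a=cv2.resize(S['color'][180:370,190:400],(400,362),interpolation=2)
b=cv2.resize(D['color'][110:310,230:430],(390,390),interpolation=2)[:362]
cv2.imwrite('pics/crop1.png',np.hstack([a,b])[:,:,::-1])
P=[];C=[]
for f in(S,D):
    v,u=np.mgrid[0:480,0:640]; d=f['range_z']; 
    p=np.stack([(u-f['cx'])/f['fx']*d,(v-f['cy'])/f['fy']*d,d,np.ones_like(d)],-1)@np.linalg.inv(f['world_to_cam']).T
    m=(d>0); P.append(p[m][:,:3]);C.append(f['color'][m].astype(int))
np.savez('pics/cloud.npz',P=np.vstack(P),C=np.vstack(C),n=len(P[0]))
# top-down map 1mm/px: x 0.3..0.9 up, y -0.5..0.3
P=np.vstack(P);C=np.vstack(C)
o=np.argsort(P[:,2]);P=P[o];C=C[o]
img=np.zeros((600,800,3),np.uint8)
r=(900-P[:,0]*1000).astype(int);c=(300-P[:,1]*1000).astype(int)
k=(r>=0)&(r<599)&(c>=0)&(c<799)&(P[:,2]<.3)&(P[:,2]>-.02)
for dr in(0,1):
  for dc in (0,1): img[r[k]+dr,c[k]+dc]=C[k]
cv2.imwrite('pics/top.png',img[:,:,::-1])
E
python3 m.py
```

```text
(no output)
```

View pics/crop1.png

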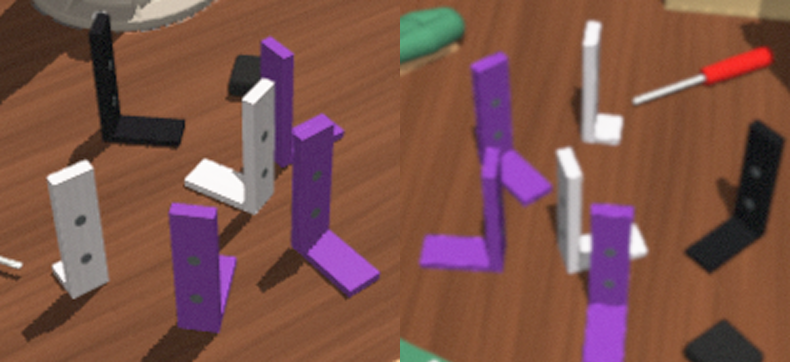

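View pics/top.png

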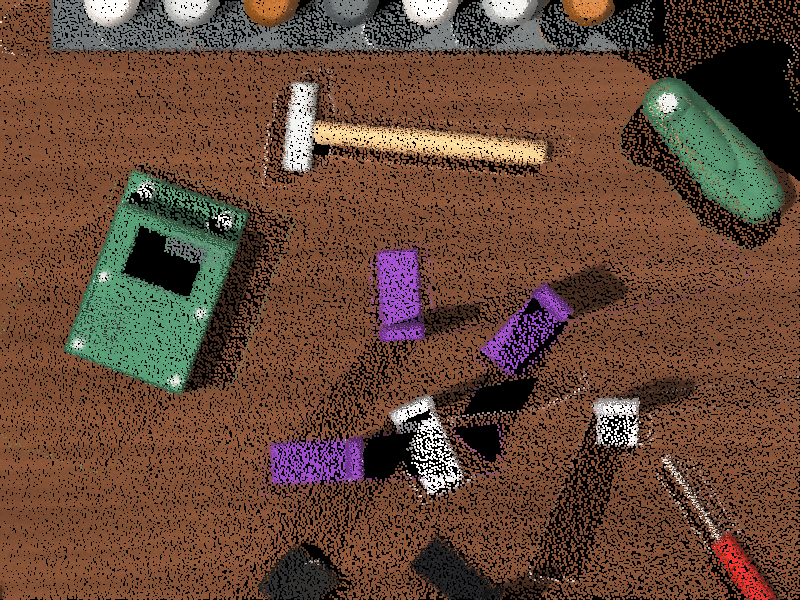

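The crop confirms it. The aluminium bracket at crop (258,145) has the long foot reaching to (190,180). The one at (78,230) shows only a short stub, so it's the short one. In the top map (1 mm/px) the long stem is at (412,412) with its toe at (450,488), and the slot is at about (162,262). Next I'll fit the poses and plan the insertion in 2D.

```bash
cat > fit.py <<'E'
from h import *
z=np.load('pics/cloud.npz');P=z['P'];C=z['C'];n=int(z['n'])
src=np.arange(len(P))<n
white=(C.max(1)-C.min(1)<40)&(C.min(1)>90)
near=lambda x,y,r:np.hypot(P[:,0]-x,P[:,1]-y)<r
def rect(Q):
    (c,s,a)=cv2.minAreaRect((Q[:,:2]*1000).astype(np.float32)); return np.round(c,1),np.round(s,1),round(a,1)
for nm,x,y in(('long',.47,-.125),('short',.485,-.317)):
    for sname,ss in(('scene',src),('side',~src)):
        for lo,hi in((.143,.16),(.03,.14),(.006,.014)):
            k=ss&white&near(x,y,.08)&(P[:,2]>lo)&(P[:,2]<hi)
            if k.sum()>20: print(nm,sname,lo,k.sum(),rect(P[k]),P[k].mean(0).round(4))
green=(C[:,1]>C[:,0]+25)&(C[:,1]>C[:,2]+10)
for sname,ss in(('scene',src),('side',~src)):
    k=ss&green&near(.62,.15,.2)&(P[:,2]>.075)&(P[:,2]<.09)
    r=rect(P[k]);print('jack',sname,r,P[k][:,2].mean())
    a=np.deg2rad(-20)
    # slot edges along fitted axes
    (c,s,an)=cv2.minAreaRect((P[k][:,:2]*1000).astype(np.float32))
    b=cv2.boxPoints((c,s,an)); e=[b[1]-b[0],b[2]-b[1]]; L=max(e,key=np.linalg.norm); L=L/np.linalg.norm(L); L=L*np.sign(L[0])
    W=np.array([-L[1],L[0]]); ang=np.rad2deg(np.arctan2(L[1],L[0]))
    org=c+L*39.0  # box -118..40 -> centre at -39
    q=(P[k][:,:2]*1000-org); qx=q@L;qy=q@W
    m1=np.abs(qy)<20; xs=np.sort(qx[m1]); g=np.diff(xs); i=g.argmax()
    m2=np.abs(qx)<10; ys=np.sort(qy[m2]); h=np.diff(ys); j=h.argmax()
    print('yaw',ang,'slot',org,'x gap',xs[i],xs[i+1],'y gap',ys[j],ys[j+1],'ext',np.percentile(qx,[.5,99.5]),np.percentile(qy,[.5,99.5]))
E
python3 fit.py
cat > plan.py <<'E'
import numpy as np,heapq
# config: heel-bottom-stem-centre point (x,z) slot frame mm, tilt th
def seg(a,b): 
    n=int(np.hypot(*(np.array(b)-a))/1.5)+2; return np.linspace(a,b,n)
V=np.array([(7,0),(-83,0),(-83,10),(-7,10),(-7,150),(7,150)],float)
B=np.vstack([seg(V[i],V[(i+1)%6]) for i in range(6)]+[seg(np.array(p),q) for p,q in [((-40.,111),(40.,111)),((-89.,208),(89.,208)),((-40.,111),(-40.,208)),((40.,111),(40.,208))]])
obs=[(-118,-26,-6,0),(26,40,-6,0),(-118,-112,-82,0),(34,40,-82,0),(-118,75,-82,-76),(40,75,-82,-62)]
def clear(x,z,t):
    c,s=np.cos(t),np.sin(t)
    X=x+B[:,0]*c-B[:,1]*s; Z=z+B[:,0]*s+B[:,1]*c
    d=99
    for x0,x1,z0,z1 in obs:
        dx=np.maximum(x0-X,X-x1);dz=np.maximum(z0-Z,Z-z1)
        D=np.where((dx<0)&(dz<0),-1,np.hypot(np.maximum(dx,0),np.maximum(dz,0)));d=min(d,D.min())
    return d
gx=np.arange(-75,76,3);gz=np.arange(-72,130,3);gt=np.deg2rad(np.arange(0,51,2.5))
cl=np.array([[[clear(x,z,t) for t in gt] for z in gz] for x in gx])
goal=(np.abs(gx-0).argmin(),0,0)
# Dijkstra from goal to heel high z at any tilt
dist={goal:0};prev={};pq=[(0,goal)]
while pq:
    d,u=heapq.heappop(pq)
    if d>dist[u]:continue
    if gz[u[1]]>=100:break
    for a in(-1,0,1):
     for b in(-1,0,1):
      for c in(-1,0,1):
        v=(u[0]+a,u[1]+b,u[2]+c)
        if not all(0<=v[i]<cl.shape[i] for i in range(3)):continue
        k=cl[v]
        if k<1.5:continue
        w=(abs(a)+abs(b)+abs(c)+.01)*(1+ (10/min(k,12))**3)
        if d+w<dist.get(v,1e9):dist[v]=d+w;prev[v]=u;heapq.heappush(pq,(d+w,v))
while True:
    print(gx[u[0]],gz[u[1]],round(np.rad2deg(gt[u[2]]),1),'cl',round(cl[u],1),end=' | ')
    if u==goal:break
    u=prev[u]
E
time python3 plan.py
```

```text
long scene 0.143 135 (array([ 491.4, -111.8]), array([14.3, 42.1]), 22.9) [ 0.4927 -0.1132  0.1482]
long scene 0.03 713 (array([469.1, -89.7]), array([ 26.4, 104.7]), 43.7) [ 0.4959 -0.1153  0.0877]
long scene 0.006 485 (array([ 455.8, -127.8]), array([92.1, 44. ]), 23.4) [ 0.4513 -0.1328  0.0093]
long side 0.143 132 (array([ 491. , -111.2]), array([15.2, 42.5]), 24.9) [ 0.4907 -0.1094  0.1496]
long side 0.03 405 (array([479.3, -87.3]), array([15.3, 90. ]), 26.1) [ 0.4875 -0.0977  0.0889]
long side 0.006 175 (array([ 456.5, -126.9]), array([90.6, 43.3]), 25.7) [ 0.4516 -0.1239  0.0099]
short scene 0.143 188 (array([ 493. , -316.9]), array([17.3, 40.3]), 0.0) [ 0.4944 -0.3173  0.1483]
short scene 0.03 1018 (array([ 498.6, -318.7]), array([41.5, 16.5]), 74.5) [ 0.4984 -0.3191  0.0876]
short scene 0.006 125 (array([ 466.6, -339.3]), array([102. ,  32.1]), 34.0) [ 0.4796 -0.3313  0.0101]
short side 0.143 94 (array([ 493.6, -316.8]), array([14.3, 43.6]), 0.8) [ 0.4933 -0.3137  0.1498]
short side 0.03 285 (array([ 493.6, -314.5]), array([14.9, 45.3]), 0.3) [ 0.4919 -0.3023  0.0864]
short s
[... 1271 characters left out ...]
cl 12.5 | 18 12 50.0 cl 12.2 | 18 9 50.0 cl 11.9 | 15 6 50.0 cl 12.3 | 12 3 50.0 cl 12.7 | 9 0 50.0 cl 12.4 | 9 -3 47.5 cl 11.8 | 9 -3 45.0 cl 12.2 | 9 -6 42.5 cl 11.8 | 6 -9 40.0 cl 11.7 | 6 -9 37.5 cl 11.9 | 6 -12 35.0 cl 12.3 | 6 -12 32.5 cl 12.3 | 6 -15 30.0 cl 13.2 | 6 -18 27.5 cl 13.1 | 6 -21 25.0 cl 13.1 | 6 -24 22.5 cl 13.4 | 6 -27 20.0 cl 13.8 | 6 -30 17.5 cl 14.5 | 6 -33 15.0 cl 15.4 | 6 -36 12.5 cl 16.5 | 3 -39 10.0 cl 14.8 | 0 -42 7.5 cl 13.3 | 0 -45 5.0 cl 15.0 | 0 -48 2.5 cl 16.9 | 0 -51 0.0 cl 19.0 | 0 -54 0.0 cl 19.0 | 0 -57 0.0 cl 19.0 | 0 -60 0.0 cl 16.0 | 0 -63 0.0 cl 13.0 | 0 -66 0.0 cl 10.0 | 0 -69 0.0 cl 7.0 | 0 -72 0.0 cl 4.0 | 
real	0m7.847s
user	0m7.946s
sys	0m0.026s
```

>>> {"fn": "apply_moves", "kwargs": {"commands": [0,0,-0.12,0,0,0,0,0,0,-0.12,0,0,0,0,0,0,-0.12,0,0,0,0,0,0,-0.12,0,0,0,0,0,0,-0.12,0,0,0,0,0,0,-0.12,0,0,0,0,0,0,-0.12,0,0,0,0,0,0,-0.12,0,0,0,0,0,0,-0.12,0,0,0,0,0,0,-0.12,0,0,0,0,0,0,-0.12,0,0,0,0,0,0,-0.12,0,0,0,0], "squeeze": 40}}

```text
clock: 1.1
ee_pos: [0.2945, -0.607, 0.224]
tcp_rot: [[-0.321, 0.947, -0.0], [0.947, 0.321, 0.001], [0.001, -0.0, -1.0]]
contact_force: [0.6, 0.1, -1.0]
opening: 0.497
finger_force: 0.0
```

```bash
cat >> h.py <<'E'
from scipy.spatial.transform import Rotation as R
LONG=(np.array([.4912,-.1115]),24.2); SLOT=(np.array([.6387,.1363]),-20.5)
def pose(base,hx,hz,th,z0,dy=0,g=130):
    "TCP pose: heel at hx,hz (mm) in base frame with z0 height (mm), tilt th deg, grip g mm up the stem"
    p,y=base; t=np.deg2rad(th); x=hx-g*np.sin(t); z=z0+hz+g*np.cos(t)
    Rb=R.from_euler('z',y,degrees=True); w=Rb.apply([x/1e3,dy/1e3,z/1e3])+[p[0],p[1],0]
    T=Rb*R.from_euler('y',-th,degrees=True)*R.from_matrix(np.array([[0,1,0],[1,0,0],[0,0,-1.]]))
    return w,T
def delta(w,T,s=None):
    s=s or env.get_state(); C=R.from_matrix(s['tcp_rot'])
    print('t',round(s['clock'],2),'turn',(C.inv()*T).as_rotvec().round(4),'shift now',(C.inv().apply(w-s['ee_pos'])*1e3).round(1),'shift after turn',(T.inv().apply(w-s['ee_pos'])*1e3).round(1),'F',np.round(s['contact_force'],1),'op',round(s['opening'],3),np.round(s['joints'],0))
E
python3 -c "
from h import *
delta(*pose(LONG,0,94,0,0)); delta(*pose(LONG,0,0,0,0))"
```

```text
t 1.1 turn [-0.0001 -0.0008 -0.0955] shift now [4.062e+02 3.454e+02 3.000e-01] shift after turn [371.4 382.5   0. ] F [ 0.6  0.1 -1. ] op 0.497 [ 68.  25. -12.  91.   6.  64.  73.]
t 1.1 turn [-0.0001 -0.0008 -0.0955] shift now [406.1 345.4  94.3] shift after turn [371.4 382.5  94. ] F [ 0.6  0.1 -1. ] op 0.497 [ 68.  25. -12.  91.   6.  64.  73.]
```

>>> {"fn": "apply_moves", "kwargs": {"commands": [0,0,-0.095,0,0,0,0,0,0,0,17,17.4,0,0,0,0,0,17,17.4,0,0,0,0,0,17,17.4,0,0,0,0,0,17,17.4,0,0,0,0,0,17,17.4,0,0,0,0,0,17,17.4,0,0,0,0,0,17,17.4,0,0,0,0,0,17,17.4,0,0,0,0,0,17,17.4,0,0,0,0,0,17,17.4,0,0,0,0,0,17,17.4,0,0]}}

```text
clock: 2.1
ee_pos: [0.3943, -0.3576, 0.2243]
tcp_rot: [[-0.404, 0.915, -0.0], [0.915, 0.404, 0.0], [0.0, -0.0, -1.0]]
contact_force: [0.8, 0.3, 0.3]
opening: 0.502
finger_force: 0.0
```

>>> {"fn": "apply_moves", "kwargs": {"commands": [0,0,0,17,17.4,0,0,0,0,0,17,17.4,0,0,0,0,0,17,17.4,0,0,0,0,0,17,17.4,0,0,0,0,0,17,17.4,0,0,0,0,0,17,17.4,0,0,0,0,0,17,17.4,0,0,0,0,0,17,17.4,0,0,0,0,0,17,17.4,0,0,0,0,0,15,15,0,0,0,0,0,0,0,0,0,0,0,0,0,0,0,0]}}

```text
clock: 3.1
ee_pos: [0.4834, -0.1349, 0.2243]
tcp_rot: [[-0.406, 0.914, -0.0], [0.914, 0.406, 0.0], [0.0, -0.0, -1.0]]
contact_force: [-0.3, -0.6, 0.5]
opening: 0.498
finger_force: 0.0
```

```bash
python3 -c "
from h import *
delta(*pose(LONG,0,0,0,0))
f=grab('wrist'); cv2.imwrite('pics/w1.png',f['color'][:,:,::-1])"
```

```text
t 3.1 turn [-0.0001 -0.0004 -0.0043] shift now [18.2 16.7 94.3] shift after turn [18.2 16.7 94.3] F [-0.3 -0.6  0.5] op 0.498 [ 36.  10. -30. 112.   6.  59.  26.]
```

View pics/w1.png

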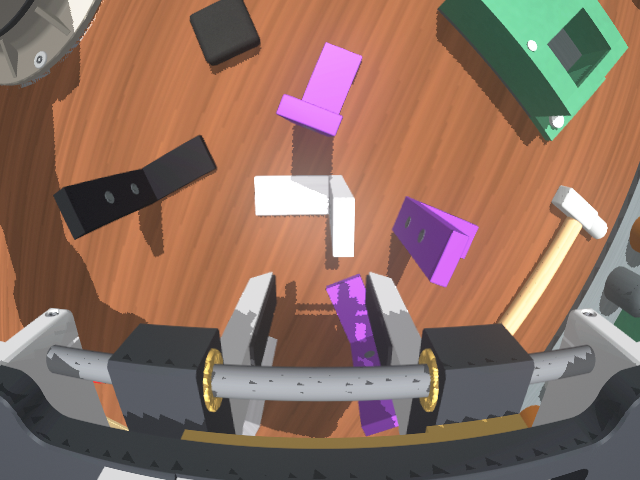

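The wrist view shows the white stem top at (342,217), square between the fingers. Closing the remaining 18/17 mm offset puts the tool over it. Now I'll shift, descend and grip.

>>> {"fn": "apply_moves", "kwargs": {"commands": [0,0,-0.004,9,8.4,0,0,0,0,0,9,8.3,0,0,0,0,0,0,0,0,0,0,0,0,0,0,16,0,0,0,0,0,0,16,0,0,0,0,0,0,16,0,0,0,0,0,0,16,0,0,0,0,0,0,16,0,0,0,0,0,0,14,0,0,0,0,0,0,0,0,0,0,0,0,0,0,0,0,0,0,0,0,0,0]}}

```text
clock: 4.15
ee_pos: [0.4915, -0.113, 0.1312]
tcp_rot: [[-0.407, 0.913, 0.001], [0.913, 0.407, -0.0], [-0.0, 0.001, -1.0]]
contact_force: [0.1, 1.0, -0.1]
opening: 0.498
finger_force: 0.0
```

```bash
python3 -c "
from h import *
delta(*pose(LONG,0,0,0,0))"
```

```text
t 4.15 turn [ 0.0005  0.0004 -0.0029] shift now [1.5 0.3 1.2] shift after turn [1.5 0.3 1.2] F [ 0.1  1.  -0.1] op 0.498 [ 32.  17. -30. 117.  12.  48.  19.]
```

>>> {"fn": "apply_moves", "kwargs": {"commands": [0,0,0,0,0,0,-1,0,0,0,0,0,0,-1,0,0,0,0,0,0,-1,0,0,0,0,0,0,-1,0,0,0,0,0,0,-1,0,0,0,0,0,0,-1,0,0,0,0,0,0,-1,0,0,0,0,0,0,-1,0,0,0,0,0,-10,-1,0,0,0,0,0,-20,-1,0,0,0,0,0,-20,-1,0,0,0,0,0,-20,-1], "squeeze": 50}}

```text
clock: 5.15
ee_pos: [0.4908, -0.1124, 0.2016]
tcp_rot: [[-0.408, 0.913, -0.001], [0.913, 0.408, 0.001], [0.001, -0.0, -1.0]]
contact_force: [0.5, -0.1, -3.0]
opening: 0.142
finger_force: 50.0
```

```bash
python3 -c "
from h import *
delta(*pose(SLOT,46,105,0,82,g=130)); delta(*pose(SLOT,46,105,42,82,g=130))"
```

```text
t 5.15 turn [-8.000e-04 -6.000e-04  7.781e-01] shift now [ 134.5  269.2 -115.4] shift after turn [ 284.7   97.4 -115.4] F [ 0.5 -0.1 -3. ] op 0.142 [ 33.  12. -31. 113.   8.  56.  23.]
t 5.15 turn [-0.6958 -0.2855  0.742 ] shift now [195.5 207.2 -81.9] shift after turn [284.7  62.6 -53.9] F [ 0.5 -0.1 -3. ] op 0.142 [ 33.  12. -31. 113.   8.  56.  23.]
```

>>> {"fn": "apply_moves", "kwargs": {"commands": [0,0,0,0,0,-20,-1,0,0,0,0,0,-20,-1,0,0,0,0,0,-20,-1,0,0,0,0,0,-20,-1,0,0,0,0,0,-18,-1,0,0,0.11,0,0,-17,-1,0,0,0.11,0,0,0,-1,0,0,0.11,0,0,0,-1,0,0,0.11,0,0,0,-1,0,0,0.11,0,0,0,-1,0,0,0.11,0,0,0,-1,0,0,0.11,0,0,0,-1]}}

```text
clock: 6.15
ee_pos: [0.4909, -0.1124, 0.3159]
tcp_rot: [[0.348, 0.938, -0.0], [0.938, -0.348, 0.0], [0.0, -0.0, -1.0]]
contact_force: [-0.0, 1.0, -3.7]
opening: 0.146
finger_force: 50.0
```

>>> {"fn": "apply_moves", "kwargs": {"commands": [0,0,0,20,7,0,-1,0,0,0,20,7,0,-1,0,0,0,20,7,0,-1,0,0,0,20,7,0,-1,0,0,0,20,7,0,-1,0,0,0,20,7,0,-1,0,0,0,20,7,0,-1,0,0,0,20,7,0,-1,0,0,0,20,7,0,-1,0,0,0,20,7,0,-1,0,0,0,20,7,0,-1,0,0,0,20,7,0,-1]}}

```text
clock: 7.15
ee_pos: [0.6526, 0.0848, 0.3158]
tcp_rot: [[0.343, 0.939, -0.001], [0.939, -0.343, 0.0], [-0.0, -0.001, -1.0]]
contact_force: [-0.7, -0.7, -3.2]
opening: 0.147
finger_force: 50.0
```

```bash
python3 -c "
from h import *
delta(*pose(SLOT,46,105,0,82,g=130)); delta(*pose(SLOT,46,105,42,82,g=130))"
```

```text
t 7.15 turn [-0.0007  0.0001  0.0079] shift now [43.2 15.3 -1.3] shift after turn [43.4 14.9 -1.2] F [-0.7 -0.7 -3.2] op 0.147 [ 12.  23. -34.  86.  13.  75. -43.]
t 7.15 turn [-0.7338 -0.0028  0.0076] shift now [ 43.9 -71.7  32.2] shift after turn [ 43.4 -75.1 -24.3] F [-0.7 -0.7 -3.2] op 0.147 [ 12.  23. -34.  86.  13.  75. -43.]
```

>>> {"fn": "apply_moves", "kwargs": {"commands": [-0.092,0,0.008,0,0,0,-1,-0.092,0,0,0,0,0,-1,-0.092,0,0,0,0,0,-1,-0.092,0,0,0,0,0,-1,-0.092,0,0,0,0,0,-1,-0.092,0,0,0,0,0,-1,-0.092,0,0,0,0,0,-1,-0.09,0,0,0,0,0,-1,0,0,0,11,-19,-6,-1,0,0,0,11,-19,-6,-1,0,0,0,11,-19,-6,-1,0,0,0,10.4,-18,-6,-1]}}

```text
clock: 8.15
ee_pos: [0.5993, 0.1503, 0.2831]
tcp_rot: [[0.351, 0.695, 0.627], [0.936, -0.261, -0.235], [0.0, 0.67, -0.742]]
contact_force: [-0.4, 0.1, -3.1]
opening: 0.149
finger_force: 50.0
```

```bash
python3 -c "
from h import *
delta(*pose(SLOT,46,105,42,82)); delta(*pose(SLOT,46,55,42,82));
for n in('scene','side'):
    f=grab(n); 
    if n=='scene': a=f['color'][100:330,330:560]
    else: a=f['color'][200:430,130:360]
    cv2.imwrite('pics/c_%s.png'%n,cv2.resize(a,(390,390))[:,:,::-1])
cv2.imwrite('pics/c2.png',np.hstack([cv2.imread('pics/c_scene.png'),cv2.imread('pics/c_side.png')]))
"
```

```text
t 8.15 turn [ 0.0012  0.0005 -0.0007] shift now [0.7 0.9 0.2] shift after turn [0.7 0.9 0.2] F [-0.4  0.1 -3.1] op 0.149 [  -7.    7.  -34.  120.   60.   48. -101.]
t 8.15 turn [ 0.0012  0.0005 -0.0007] shift now [  0.7 -32.6  37.3] shift after turn [  0.7 -32.5  37.3] F [-0.4  0.1 -3.1] op 0.149 [  -7.    7.  -34.  120.   60.   48. -101.]
```

View pics/c2.png

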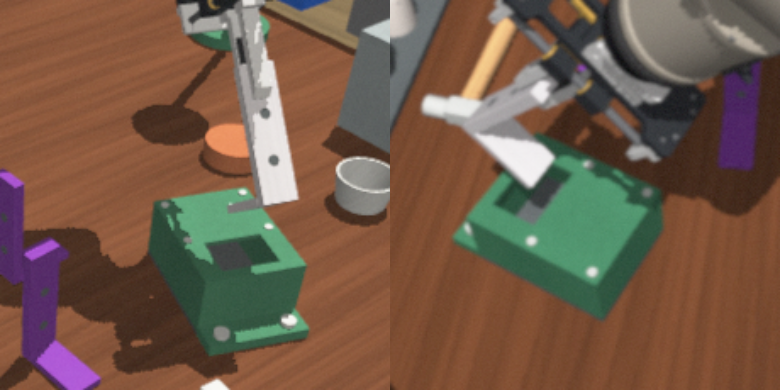

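The pictures show the bracket tipped toe-down over the slot: heel at about (280,200) in the left crop, toe at about (550,170) next to the slot in the right one. I'll check the in-hand pose from depth.

```bash
python3 - <<'E'
from h import *
s=env.get_state();T=R.from_matrix(s['tcp_rot'])
for n in('scene','side'):
    f=dict(np.load(f'pics/{n}.npz'));v,u=np.mgrid[0:480,0:640];d=f['range_z']
    p=np.stack([(u-f['cx'])/f['fx']*d,(v-f['cy'])/f['fy']*d,d,np.ones_like(d)],-1)@np.linalg.inv(f['world_to_cam']).T
    C=f['color'].astype(int);w=(C.max(2)-C.min(2)<40)&(C.min(2)>70)&(d>0)
    q=T.inv().apply(p[w][:,:3]-s['ee_pos'])*1e3  # tool: x=by, y=bx, z=-bz
    k=(np.abs(q[:,0])<40)&(q[:,1]>-100)&(q[:,1]<30)&(q[:,2]>30)&(q[:,2]<150);q=q[k]
    st=q[(q[:,2]<115)&(q[:,1]>-15)]; 
    print(n,len(q),'min/max',np.percentile(q,[1,99],axis=0).round(1).tolist())
    if len(st)>30: print(' stem pts y vs z fit',np.polyfit(st[:,2],st[:,1],1).round(3),np.median(st,axis=0).round(1))
    ft=q[q[:,1]<-20]
    if len(ft)>30: print(' foot z vs y',np.polyfit(ft[:,1],ft[:,2],1).round(3),np.percentile(ft,[1,50,99],axis=0).round(1).tolist())
E
```

```text
scene 1459 min/max [[-20.8, -68.5, 31.1], [19.7, 12.2, 131.8]]
 stem pts y vs z fit [-0.     7.795] [-2.7  8.2 72.8]
 foot z vs y [-2.00000e-03  1.27573e+02] [[-21.3, -78.5, 121.9], [-18.9, -49.7, 127.8], [12.3, -22.0, 131.9]]
side 1454 min/max [[-16.0, -81.7, 33.5], [23.5, 7.1, 129.0]]
 stem pts y vs z fit [0.009 2.623] [21.4  6.3 73.4]
 foot z vs y [-1.00000e-03  1.21395e+02] [[-16.2, -82.3, 117.3], [5.1, -51.3, 121.2], [23.4, -20.9, 128.8]]
```

```bash
sed -n '1,/^gx=/p' plan.py | sed '$d' > cl.py; cat > path.py <<'E'
from h import *
from cl import clear
W=[(46,105,42),(44,45,42),(10,1,42),(7,-14,32),(6,-30,17),(1,-43,6),(0,-54,0),(0,-70,0)]
for a,b in zip(W,W[1:]):
    c=min(clear(*(np.array(a[:2])*(1-t)+np.array(b[:2])*t),np.deg2rad(a[2]*(1-t)+b[2]*t)) for t in np.linspace(0,1,12))
    (w,T),(w2,T2)=pose(SLOT,*a,82,g=131),pose(SLOT,*b,82,g=131)
    print(b,'cl',round(c,1),'turn',(T.inv()*T2).as_rotvec().round(4),'shift(old axes)',(T.inv().apply(w2-w)*1e3).round(1))
delta(*pose(SLOT,*W[1],82,g=131))
E
python3 path.py
```

```text
(44, 45, 42) cl 1.6 turn [0. 0. 0.] shift(old axes) [ -0.  -41.6  43.3]
(10, 1, 42) cl 0.1 turn [0. 0. 0.] shift(old axes) [ -0.  -54.7   9.9]
(7, -14, 32) cl 8.9 turn [0.1745 0.     0.    ] shift(old axes) [ 0.  10.5 11.1]
(6, -30, 17) cl 13.3 turn [ 0.2618  0.     -0.    ] shift(old axes) [ 0.  24.6 17.5]
(1, -43, 6) cl 14.6 turn [0.192 0.    0.   ] shift(old axes) [-0.  16.4 13.4]
(0, -54, 0) cl 15.4 turn [ 0.1047 -0.      0.    ] shift(old axes) [-0.  11.5 11.6]
(0, -70, 0) cl 6.0 turn [0. 0. 0.] shift(old axes) [ 0.  0. 16.]
t 8.25 turn [-0.0004 -0.0022  0.0028] shift now [ -1.2 -38.9  42.9] shift after turn [ -1.2 -38.9  42.9] F [-0.5  0.2 -3.2] op 0.146 [  -7.    7.  -34.  120.   60.   48. -101.]
```

```bash
sed 's/arange(0,51,2.5)/arange(0,43,2.5)/' plan.py > p2.py; python3 p2.py|tr '|' '\n'|sed -n '15,45p'|paste -sd'|'; sed 's/arange(0,51,2.5)/arange(0,46,2.5)/' plan.py > p3.py; echo; python3 p3.py|tr '|' '\n'|sed -n '15,45p'|paste -sd'|'
```

```text
54 60 42.5 cl 16.5 | 54 57 42.5 cl 14.6 | 54 54 42.5 cl 13.2 | 54 51 42.5 cl 12.3 | 54 48 42.5 cl 12.1 | 54 45 42.5 cl 12.1 | 54 42 42.5 cl 12.0 | 51 39 42.5 cl 9.8 | 51 36 42.5 cl 9.7 | 48 33 42.5 cl 9.5 | 45 30 42.5 cl 9.3 | 42 30 42.5 cl 9.4 | 39 27 42.5 cl 9.6 | 36 24 42.5 cl 9.8 | 33 21 42.5 cl 10.0 | 30 18 42.5 cl 10.1 | 27 15 42.5 cl 10.3 | 24 12 42.5 cl 10.2 | 21 9 42.5 cl 10.0 | 18 6 42.5 cl 9.9 | 15 3 42.5 cl 9.7 | 12 0 42.5 cl 10.0 | 9 -3 42.5 cl 11.4 | 9 -6 42.5 cl 11.8 | 6 -9 40.0 cl 11.7 | 6 -9 37.5 cl 11.9 | 6 -12 35.0 cl 12.3 | 6 -12 32.5 cl 12.3 | 6 -15 30.0 cl 13.2 | 6 -18 27.5 cl 13.1 | 6 -21 25.0 cl 13.1 

 51 60 45.0 cl 14.0 | 51 57 45.0 cl 12.5 | 51 54 45.0 cl 11.5 | 51 51 45.0 cl 11.2 | 51 48 45.0 cl 11.2 | 51 45 45.0 cl 11.3 | 51 42 45.0 cl 11.8 | 48 39 45.0 cl 10.6 | 45 36 45.0 cl 10.5 | 42 33 45.0 cl 10.5 | 39 30 45.0 cl 10.5 | 36 27 45.0 cl 10.5 | 33 24 45.0 cl 10.5 | 30 21 45.0 cl 10.5 | 27 18 45.0 cl 10.5 | 24 15 45.0 cl 10.5 | 21 12 45.0 cl 10.5 | 18 9 45.0 cl 10.5 | 15 6 45.0 cl 10.5 | 12 3 45.0 cl 10.5 | 9 0 45.0 cl 10.5 | 9 -3 45.0 cl 12.2 | 9 -6 42.5 cl 11.8 | 6 -9 40.0 cl 11.7 | 6 -9 37.5 cl 11.9 | 6 -12 35.0 cl 12.3 | 6 -12 32.5 cl 12.3 | 6 -15 30.0 cl 13.2 | 6 -18 27.5 cl 13.1 | 6 -21 25.0 cl 13.1 | 6 -24 22.5 cl 13.4
```

Stay at 42.5° and use the cleaner waypoints.

```bash
sed -i 's/^W=.*/W=[(46,105,42.5),(54,44,42.5),(47,32,42.5),(9,-5,42.5),(6,-13,32),(6,-30,17),(1,-43,6),(0,-54,0),(0,-70,0)]/' path.py; python3 path.py
```

```text
(54, 44, 42.5) cl 11.4 turn [0. 0. 0.] shift(old axes) [ -0.  -35.3  50.4]
(47, 32, 42.5) cl 9.4 turn [0. 0. 0.] shift(old axes) [  0.  -13.3   4.1]
(9, -5, 42.5) cl 8.1 turn [0. 0. 0.] shift(old axes) [ -0.  -53.    1.6]
(6, -13, 32) cl 11.8 turn [0.1833 0.     0.    ] shift(old axes) [-0.  16.3  6.1]
(6, -30, 17) cl 12.9 turn [ 0.2618  0.     -0.    ] shift(old axes) [ 0.  24.9 18.9]
(1, -43, 6) cl 14.6 turn [0.192 0.    0.   ] shift(old axes) [-0.  16.4 13.4]
(0, -54, 0) cl 15.4 turn [ 0.1047 -0.      0.    ] shift(old axes) [-0.  11.5 11.6]
(0, -70, 0) cl 6.0 turn [0. 0. 0.] shift(old axes) [ 0.  0. 16.]
t 8.25 turn [-0.0091 -0.0022  0.0028] shift now [ -1.2 -33.3  50.3] shift after turn [ -1.2 -33.7  50. ] F [-0.5  0.2 -3.2] op 0.146 [  -7.    7.  -34.  120.   60.   48. -101.]
```

>>> {"fn": "apply_moves", "kwargs": {"commands": [-0.009,0,0,0,-4,6,-1,0,0,0,0,-4,6,-1,0,0,0,0,-4,6,-1,0,0,0,0,-4,6,-1,0,0,0,0,-4,6,-1,0,0,0,0,-4,6,-1,0,0,0,0,-4,6,-1,0,0,0,0,-6,8,-1,0,0,0,0,-6.5,2,-1,0,0,0,0,-6.5,2,-1,0,0,0,0,0,0,-1,0,0,0,0,0,0,-1]}}

```text
clock: 9.25
ee_pos: [0.6019, 0.1495, 0.2113]
tcp_rot: [[0.35, 0.69, 0.634], [0.937, -0.258, -0.236], [0.0, 0.676, -0.737]]
contact_force: [-0.7, -0.4, -2.4]
opening: 0.146
finger_force: 50.0
```

```bash
python3 -c "
from h import *
delta(*pose(SLOT,47,32,42.5,82,g=131));delta(*pose(SLOT,9,-5,42.5,82,g=131))"
```

```text
t 9.25 turn [ 0.0009 -0.0004  0.0003] shift now [ 0.5 -2.3 -1.1] shift after turn [ 0.5 -2.3 -1.1] F [-0.7 -0.4 -2.4] op 0.146 [ -10.   14.  -33.  124.   72.   47. -115.]
t 9.25 turn [ 0.0009 -0.0004  0.0003] shift now [  0.5 -55.3   0.5] shift after turn [  0.5 -55.3   0.5] F [-0.7 -0.4 -2.4] op 0.146 [ -10.   14.  -33.  124.   72.   47. -115.]
```

>>> {"fn": "apply_moves", "kwargs": {"commands": [0,0,0,0,-5,0,-1,0,0,0,0,-5,0,-1,0,0,0,0,-5,0,-1,0,0,0,0,-5,0,-1,0,0,0,0,-5,0,-1,0,0,0,0,-5,0,-1,0,0,0,0,-5,0,-1,0,0,0,0,-5,0,-1,0,0,0,0,-5,0,-1,0,0,0,0,-5,0,-1,0,0,0,0,-5,0,-1,0,0,0,0,0,0,-1]}}

```text
clock: 10.25
ee_pos: [0.5634, 0.1637, 0.1735]
tcp_rot: [[0.35, 0.69, 0.633], [0.937, -0.258, -0.237], [-0.0, 0.676, -0.737]]
contact_force: [0.2, -0.3, -3.2]
opening: 0.148
finger_force: 50.0
```

```bash
python3 -c "
from h import *
delta(*pose(SLOT,9,-5,42.5,82,g=131));delta(*pose(SLOT,6,-13,32,82,g=131))"
```

```text
t 10.25 turn [ 0.0004 -0.0002  0.0005] shift now [0.7 0.5 0.3] shift after turn [0.7 0.5 0.3] F [ 0.2 -0.3 -3.2] op 0.148 [ -13.   16.  -34.  129.   76.   49. -125.]
t 10.25 turn [ 0.1837 -0.0002  0.0005] shift now [ 0.7 16.7  6.4] shift after turn [ 0.7 17.6  3.2] F [ 0.2 -0.3 -3.2] op 0.148 [ -13.   16.  -34.  129.   76.   49. -125.]
```

>>> {"fn": "apply_moves", "kwargs": {"commands": [0.046,0,0,0,4.3,1.2,-1,0.046,0,0,0,4.3,1.2,-1,0.046,0,0,0,4.3,1.2,-1,0.046,0,0,0,4.3,1.2,-1,0.0437,0,0,0,4.5,2.6,-1,0.0437,0,0,0,4.5,2.6,-1,0.0437,0,0,0,4.5,2.6,-1,0.0437,0,0,0,4.5,2.6,-1,0.0437,0,0,0,4.5,2.6,-1,0.0437,0,0,0,4.5,2.6,-1,0,0,0,0,0,0,-1,0,0,0,0,0,0,-1]}}

```text
clock: 11.25
ee_pos: [0.609, 0.146, 0.1787]
tcp_rot: [[0.352, 0.895, 0.274], [0.936, -0.337, -0.103], [0.0, 0.293, -0.956]]
contact_force: [-0.4, -0.2, -3.6]
opening: 0.146
finger_force: 50.0
```

```bash
python3 -c "
from h import *
delta(*pose(SLOT,6,-30,17,82,g=131));delta(*pose(SLOT,1,-43,6,82,g=131));delta(*pose(SLOT,0,-54,0,82,g=131));delta(*pose(SLOT,0,-74,0,82,g=131))"
```

```text
t 11.25 turn [ 0.0005  0.0003 -0.002 ] shift now [ 1.3 -1.5  1.1] shift after turn [ 1.3 -1.5  1.1] F [-0.4 -0.2 -3.6] op 0.146 [  5.  20. -38. 110.  35.  48. -73.]
t 11.25 turn [ 1.924e-01  1.000e-04 -2.000e-03] shift now [ 1.3 14.9 14.5] shift after turn [ 1.3 17.4 11.3] F [-0.4 -0.2 -3.6] op 0.146 [  5.  20. -38. 110.  35.  48. -73.]
t 11.25 turn [ 0.2972  0.     -0.002 ] shift now [ 1.3 24.  28. ] shift after turn [ 1.3 31.2 19.7] F [-0.4 -0.2 -3.6] op 0.146 [  5.  20. -38. 110.  35.  48. -73.]
t 11.25 turn [ 0.2972  0.     -0.002 ] shift now [ 1.3 18.2 47.1] shift after turn [ 1.3 31.2 39.7] F [-0.4 -0.2 -3.6] op 0.146 [  5.  20. -38. 110.  35.  48. -73.]
```

>>> {"fn": "apply_moves", "kwargs": {"commands": [0.0385,0,0,0,3.2,2.6,-1,0.0385,0,0,0,3.2,2.6,-1,0.0385,0,0,0,3.2,2.6,-1,0.0385,0,0,0,3.2,2.6,-1,0.0385,0,0,0,3.2,2.6,-1,0.035,0,0,0,4,3.7,-1,0.035,0,0,0,4,3.7,-1,0.035,0,0,0,4,3.7,-1,0,0,0,0,0,0,-1,0,0,0,0,0,0,-1]}}

```text
clock: 12.08
ee_pos: [0.6374, 0.136, 0.159]
tcp_rot: [[0.35, 0.937, -0.0], [0.937, -0.35, -0.001], [-0.001, 0.0, -1.0]]
contact_force: [-0.3, 0.2, -2.8]
opening: 0.142
finger_force: 50.0
```

```bash
python3 -c "
from h import *
delta(*pose(SLOT,0,-54,0,82,g=131));delta(*pose(SLOT,0,-76,0,82,g=131))"
```

```text
t 12.08 turn [ 0.0002  0.0006 -0.0003] shift now [0.7 1.1 0. ] shift after turn [0.7 1.1 0. ] F [-0.3  0.2 -2.8] op 0.142 [ 12.  31. -41.  97.  23.  61. -57.]
t 12.08 turn [ 0.0002  0.0006 -0.0003] shift now [ 0.8  1.1 22. ] shift after turn [ 0.7  1.1 22. ] F [-0.3  0.2 -2.8] op 0.142 [ 12.  31. -41.  97.  23.  61. -57.]
```

Upright inside. Now lower gently until it touches.

>>> {"fn": "apply_moves", "kwargs": {"commands": [0,0,0,0,1,3,-1,0,0,0,0,0,3,-1,0,0,0,0,0,3,-1,0,0,0,0,0,3,-1,0,0,0,0,0,3,-1,0,0,0,0,0,3,-1,0,0,0,0,0,1,-1,0,0,0,0,0,1,-1,0,0,0,0,0,0,-1]}}

```text
clock: 12.83
ee_pos: [0.6387, 0.1355, 0.1394]
tcp_rot: [[0.351, 0.937, -0.001], [0.937, -0.351, 0.001], [0.0, -0.001, -1.0]]
contact_force: [0.3, -0.7, -2.7]
opening: 0.146
finger_force: 50.0
```

>>> {"fn": "apply_moves", "kwargs": {"commands": [0,0,0,0,0,0.7,-1,0,0,0,0,0,0.7,-1,0,0,0,0,0,0,-1]}}

```text
clock: 13.08
ee_pos: [0.6388, 0.1355, 0.1381]
tcp_rot: [[0.35, 0.937, -0.001], [0.937, -0.35, 0.001], [0.0, -0.001, -1.0]]
contact_force: [0.3, 0.6, -2.7]
opening: 0.147
finger_force: 50.0
```

>>> {"fn": "apply_moves", "kwargs": {"commands": [0,0,0,0,0,0.7,-1,0,0,0,0,0,0.7,-1,0,0,0,0,0,0,-1]}}

```text
clock: 13.33
ee_pos: [0.6388, 0.1356, 0.1368]
tcp_rot: [[0.35, 0.937, -0.0], [0.937, -0.35, 0.001], [0.0, -0.001, -1.0]]
contact_force: [-0.2, 0.4, -3.3]
opening: 0.145
finger_force: 50.0
```

>>> {"fn": "apply_moves", "kwargs": {"commands": [0,0,0,0,0,0.5,-1,0,0,0,0,0,0,-1]}}

```text
clock: 13.5
ee_pos: [0.6389, 0.1357, 0.1367]
tcp_rot: [[0.35, 0.937, -0.0], [0.937, -0.35, 0.001], [0.001, -0.0, -1.0]]
contact_force: [-1.4, -0.1, 3.5]
opening: 0.147
finger_force: 50.0
```

Contact with the floor (+3.5 N). Release partway and rise.

>>> {"fn": "apply_moves", "kwargs": {"commands": [0,0,0,0,0,0,-0.4,0,0,0,0,0,0,-0.2,0,0,0,0,0,0,0,0,0,0,0,0,0,0,0,0,0,0,0,0,0,0,0,0,0,0,-10,0,0,0,0,0,0,-20,0,0,0,0,0,0,-20,0,0,0,0,0,0,-20,0,0,0,0,0,0,-20,0,0,0,0,0,0,-20,0,0,0,0,0,0,0,0]}}

```text
clock: 14.5
ee_pos: [0.6402, 0.1364, 0.2511]
tcp_rot: [[0.35, 0.937, 0.005], [0.937, -0.35, 0.002], [0.003, 0.004, -1.0]]
contact_force: [0.2, -0.2, 0.9]
opening: 0.502
finger_force: 0.0
```

```bash
python3 - <<'E'
from h import *
s=env.get_state();print(s['clock'],s['ee_pos'],s['opening'],s['contact_force'])
for n in('scene','side'):
    f=grab(n);v,u=np.mgrid[0:480,0:640];d=f['range_z']
    p=np.stack([(u-f['cx'])/f['fx']*d,(v-f['cy'])/f['fy']*d,d,np.ones_like(d)],-1)@np.linalg.inv(f['world_to_cam']).T
    C=f['color'].astype(int);w=(C.max(2)-C.min(2)<40)&(C.min(2)>70)&(d>0)
    q=R.from_euler('z',20.5,degrees=True).apply(p[w][:,:3]-[.6387,.1363,.082])*1e3
    q=q[(np.abs(q[:,0])<40)&(np.abs(q[:,1])<40)&(q[:,2]>8)&(q[:,2]<90)]
    t=q[q[:,2]>68];print(n,len(q),'ztop',np.percentile(q[:,2],98),'top centre',[(np.percentile(t[:,i],2)+np.percentile(t[:,i],98))/2 for i in(0,1)],cv2.minAreaRect(t[:,:2].astype(np.float32)))
    a=f['color'][100:330,330:560] if n=='scene' else f['color'][200:430,130:360]
    cv2.imwrite('pics/d_%s.png'%n,cv2.resize(a,(390,390))[:,:,::-1])
cv2.imwrite('pics/d2.png',np.hstack([cv2.imread('pics/d_scene.png'),cv2.imread('pics/d_side.png')]))
E
```

```text
14.5 [0.6401797  0.13637271 0.25114429] 0.5021295186499339 [ 0.18781979 -0.17960484  0.88754758]
scene 680 ztop 74.41100831089194 top centre [np.float64(1.8085054594746999), np.float64(1.5138034876390254)] ((1.6084022521972656, 1.2519569396972656), (40.49489974975586, 17.6981143951416), 89.1766586303711)
side 658 ztop 76.26381740749959 top centre [np.float64(0.9880039713414144), np.float64(2.4029896662768735)] ((1.4915180206298828, 2.357839584350586), (15.95230770111084, 40.214515686035156), 0.05880893021821976)
```

View pics/d2.png

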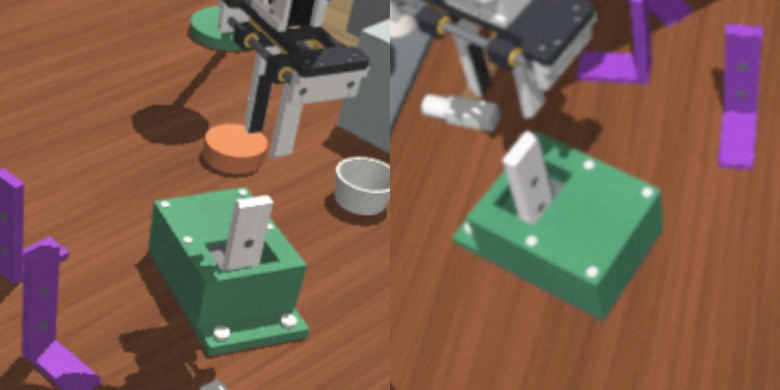

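The bracket stands upright in the slot: stem at (250,230) in the left crop and (527,175) in the right. The gripper is clear above it. The stem top is 74–76 mm above the cover and within 3 mm of the slot's centre. Handing in.

```bash
python3 -c "
from station import env
print(env.sign_off())"
```

```text
the job is handed in; nothing more can be done
None
```

The long-footed bracket stands upright on the jack base's floor with its foot under the wide side of the cover, released with the gripper clear; I never touched the short-footed bracket, and the job was handed in about 15 s into the 51 s limit (no verdict was returned).

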